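# Sort the bead tins by weight and shut the compartment

### The arm

A 6-joint arm with a two-finger parallel gripper is mounted at the origin on the work surface. World frame = base frame: x ahead of the robot, y to its left, z up, the work surface at z = 0. Lengths are in m, angles in rad, forces in N, time in s.
With the tool pointing down it reaches from about 0.25 to 0.775 m from the base axis. Payload 4 kg.
Tool frame: the origin (TCP) lies midway between the tips of the shut fingers; the grasp point (between the pads) lies 19 mm behind it (grip_point_offset is the distance from the TCP to the grasp point, in m); z points along the fingers, y is the line along which they close (so a half turn about z gives the same grasp; the last joint's range is limited). The gripper opens to 94 mm and grips with 3 to 60 N. Pads are 16 mm wide; open, the fingers measure 119 mm over their backs; the gripper's body (75 mm by 177 mm) begins 78 mm behind the grasp point.
Start: joints at [-1.331, 0.087, 1.371, -0, 1.684, -0.103], TCP at [0.185, -0.518, 0.174] pointing down, gripper open.
Joint ranges: [-3.1, 3.1], [-0.76, 2.03], [0.27, 2.55], [-1.08, 4.22], [0.17, 2.65], [-2.57, 2.57]. Speed limits (rad/s): [2.79, 2.79, 3.14, 3.14, 3.14, 3.14].

### API

Orientations are given as [roll, pitch, yaw] about the fixed x, y, z axes, in that order (R = Rz(yaw) Ry(pitch) Rx(roll)).
In Python, from bench import * gives the robot as it stands.
- The arm moves only by the tool carry_out, never from a script. Its argument "commands" is a list of rows, each a list of 6 numbers: the shift along the tool's x, y, z in m, then the turn, a rotation vector about the tool's x, y, z in rad. In form: [[tx, ty, tz, rx, ry, rz], ...]. A call has exactly 5 rows; each row is the pose to reach, as a shift and turn from the pose commanded when the call began, along the tool's axes at that moment; what a row does not reach only later rows make up. A row lasts 1/10 s, in which the tool goes at most 50 mm and 8.59 degrees, less where a joint would pass 70% of its speed; a pose out of reach is approached as far as the arm can. A call with a gripper value outside its range is refused whole. "jaw" is the opening, from 0 (shut) to 1 (fully open), set as the call begins (left out, the last holds). The fingers move at their own pace and stop on an object; the grip force is fixed at half the most. Time passes only in rows, so rows that repeat a pose let the fingers close, or fill a call up. It gives the time, the measured TCP pose, the force, the opening and the grip force at its end, in the units of the state.
- get_obs(): the state, without advancing time (a new reading comes with each control period).
- snapshot(name): name is "scene" or "top"; returns a dict with "img" (480x640x3 uint8, red, green, blue), "range_z" (480x640 float32, m along the optical axis (not along the pixel's ray), 0 where there is no reading), "fx", "fy", "cx", "cy" (pixels), "distortion" ([k1, k2, p1, p2, k3] as OpenCV has them; the pictures are not rectified), "R" (3x3) and "t" (3): a world point X has camera coordinates R X + t. Camera axes: x right, y down, z forward; pixel columns grow to the right and rows downward; lengths in m; the calibration is good to about 2 mm. A picture is of the moment at which its call begins.
- close_job(): hands the job in; it is judged then, once.
The state is a dict: "time": time; "joint_positions": joint angles; "qvel": joint speeds; "joint_torque": joint torques, N m; "tool_pos": TCP position; "ee_rot": TCP orientation; "wrist_force": force on the tool from outside, world axes, zero at the start; "wrist_torque": the same for the moment, N m; "width": finger opening in m; "finger_force": force on a finger pad.
Only numpy, scipy, OpenCV 4.12 (cv2) and the standard library are available. Lean on these libraries where they do the work, as an engineer would, in place of code of your own. Each camera call takes 0.05 s, during which the arm holds its last target. There are 200 camera calls.

### The job

Slide open the door in the top of the storage compartment until it meets its stop, then feel the weight of every steel tin: put the ones weighing more than 350 g (well filled with baking beads) upright inside the compartment, and stand the lighter ones on the blue trivet to be refilled (within 60 g of 350 g either place will do). Set the tins down rather than dropping them, finish by sliding the door fully shut without slamming it, and leave the tongs and the mug alone.

Things in the scene. Friction and masses are not known exactly. Their poses are not given: they have to be found in the camera images.
- box: fixed light-wood storage box, 212 mm (x) by 316 (y), 92 high, walls 8. Origin: centre of its underside, z up; turned a little about z. The -y half is roofed for good; the +y half is the open-topped compartment, inside x -98 to +98, y +4 to +150 mm, floor 6 mm above the underside, covered by the sliding door when shut. All five tins fit, 3 along x by 2 along y, 62 mm apart
- opening (a point): centre of the inner floor of the open-topped half of the compartment, 77 mm to +y of the box's origin and 6 mm above its underside; turns with the box
- door_grip (a point): point in the middle of the door's grip, 116 mm above the shelf. The grip is a black bar, 14 mm thick along box y, 60 mm long in box x, 99 to 129 mm above the shelf, amid the grey door panel (212 by 158 mm, 6 thick, top at 99). The panel slides level along box y, opening over the roofed half. Axes: the box's
- door (a joint): position of the sliding door in m: 0 fully shut against its stop, growing as it slides towards the box's -y; fully open against the other stop at 0.150. Friction 2 N plus 8 N per m/s; stays where it is left
- trivet: fixed blue silicone trivet lying on the shelf, 200 mm (x) by 170 mm (y), 4 mm thick. Origin: centre of its underside, z up; turned about z. Room for all five tins at 62 mm pitch
- tin1: lidded round steel tin; four or five at a time, all looking alike: body 54 mm diameter, 60 high, with a black lid knob, 18 mm diameter, from 60 to 86 mm above the underside (grip it here; the lid stays on). Weighs 95 to 600 g, most of it low down, different in every start. Origin: centre of the underside, z up. Starts upright on the shelf; None if absent
- tin2: lidded round steel tin; four or five at a time, all looking alike: body 54 mm diameter, 60 high, with a black lid knob, 18 mm diameter, from 60 to 86 mm above the underside (grip it here; the lid stays on). Weighs 95 to 600 g, most of it low down, different in every start. Origin: centre of the underside, z up. Starts upright on the shelf; None if absent
- tin3: lidded round steel tin; four or five at a time, all looking alike: body 54 mm diameter, 60 high, with a black lid knob, 18 mm diameter, from 60 to 86 mm above the underside (grip it here; the lid stays on). Weighs 95 to 600 g, most of it low down, different in every start. Origin: centre of the underside, z up. Starts upright on the shelf; None if absent
- tin4: lidded round steel tin; four or five at a time, all looking alike: body 54 mm diameter, 60 high, with a black lid knob, 18 mm diameter, from 60 to 86 mm above the underside (grip it here; the lid stays on). Weighs 95 to 600 g, most of it low down, different in every start. Origin: centre of the underside, z up. Starts upright on the shelf; None if absent
- tin5: lidded round steel tin; four or five at a time, all looking alike: body 54 mm diameter, 60 high, with a black lid knob, 18 mm diameter, from 60 to 86 mm above the underside (grip it here; the lid stays on). Weighs 95 to 600 g, most of it low down, different in every start. Origin: centre of the underside, z up. Starts upright on the shelf; None if absent
- tongs: loose steel kitchen tongs lying on the shelf beyond the work, 230 mm long along their x axis, 48 mm wide, 16 mm high; origin at the middle of the underside. Bystander
- mug: loose blue ceramic mug standing on the shelf, 80 mm diameter, 90 mm high, handle on its +y side; origin: centre of the underside. Bystander

How it is judged:
On the way, in this order (a step that is already met when the one before it is completed fails the run):
1. the door has been slid fully open, to its stop (value of joint door above 0.144 m), for 0.2 s.
2. every tin stands, released and upright, where its weight belongs, with the door still at least half open (angle between each of tin1, tin2, tin3, tin4, tin5's own z axis and vertical below 0.1 rad and linear speed of each of tin1, tin2, tin3, tin4, tin5 below 0.02 m/s and contact force between each of tin1, tin2, tin3, tin4, tin5 and the fingers below 0.05 N and ((x of tin1 in the frame of box between -0.1 and 0.1 m and y of tin1 in the frame of box between 0 and 0.16 m and z of tin1 in the frame of box between 0 and 0.02 m and contact force between tin1 and box above 2.8 N) or (x of tin1 in the frame of trivet between -0.098 and 0.098 m and y of tin1 in the frame of trivet between -0.083 and 0.083 m and z of tin1 in the frame of trivet between 0.0015 and 0.01 m and contact force between tin1 and trivet between 0.3 and 4.06 N)) and ((x of tin2 in the frame of box between -0.1 and 0.1 m and y of tin2 in the frame of box between 0 and 0.16 m and z of tin2 in the frame of box between 0 and 0.02 m and contact force between tin2 and box above 2.8 N) or (x of tin2 in the frame of trivet between -0.098 and 0.098 m and y of tin2 in the frame of trivet between -0.083 and 0.083 m and z of tin2 in the frame of trivet between 0.0015 and 0.01 m and contact force between tin2 and trivet between 0.3 and 4.06 N)) and ((x of tin3 in the frame of box between -0.1 and 0.1 m and y of tin3 in the frame of box between 0 and 0.16 m and z of tin3 in the frame of box between 0 and 0.02 m and contact force between tin3 and box above 2.8 N) or (x of tin3 in the frame of trivet between -0.098 and 0.098 m and y of tin3 in the frame of trivet between -0.083 and 0.083 m and z of tin3 in the frame of trivet between 0.0015 and 0.01 m and contact force between tin3 and trivet between 0.3 and 4.06 N)) and ((x of tin4 in the frame of box between -0.1 and 0.1 m and y of tin4 in the frame of box between 0 and 0.16 m and z of tin4 in the frame of box between 0 and 0.02 m and contact force between tin4 and box above 2.8 N) or (x of tin4 in the frame of trivet between -0.098 and 0.098 m and y of tin4 in the frame of trivet between -0.083 and 0.083 m and z of tin4 in the frame of trivet between 0.0015 and 0.01 m and contact force between tin4 and trivet between 0.3 and 4.06 N)) and ((x of tin5 in the frame of box between -0.1 and 0.1 m and y of tin5 in the frame of box between 0 and 0.16 m and z of tin5 in the frame of box between 0 and 0.02 m and contact force between tin5 and box above 2.8 N) or (x of tin5 in the frame of trivet between -0.098 and 0.098 m and y of tin5 in the frame of trivet between -0.083 and 0.083 m and z of tin5 in the frame of trivet between 0.0015 and 0.01 m and contact force between tin5 and trivet between 0.3 and 4.06 N)) and value of joint door above 0.075 m), for 0.2 s.
3. the door is fully shut (value of joint door below 0.005 m), for 0.2 s.
At the end, for the whole second after the job is handed in: Every tin upright, released, at rest: in the compartment if over 350 g, centred over the trivet if under (force it stands with: in the compartment over 2.8 N, on the trivet under 4.06 N, so within 60 g of 350 g either is right); door shut to within 5 mm (angle between each of tin1, tin2, tin3, tin4, tin5's own z axis and vertical below 0.1 rad and linear speed of each of tin1, tin2, tin3, tin4, tin5 below 0.02 m/s and contact force between each of tin1, tin2, tin3, tin4, tin5 and the fingers below 0.05 N and ((x of tin1 in the frame of box between -0.1 and 0.1 m and y of tin1 in the frame of box between 0 and 0.16 m and z of tin1 in the frame of box between 0 and 0.02 m and contact force between tin1 and box above 2.8 N) or (x of tin1 in the frame of trivet between -0.098 and 0.098 m and y of tin1 in the frame of trivet between -0.083 and 0.083 m and z of tin1 in the frame of trivet between 0.0015 and 0.01 m and contact force between tin1 and trivet between 0.3 and 4.06 N)) and ((x of tin2 in the frame of box between -0.1 and 0.1 m and y of tin2 in the frame of box between 0 and 0.16 m and z of tin2 in the frame of box between 0 and 0.02 m and contact force between tin2 and box above 2.8 N) or (x of tin2 in the frame of trivet between -0.098 and 0.098 m and y of tin2 in the frame of trivet between -0.083 and 0.083 m and z of tin2 in the frame of trivet between 0.0015 and 0.01 m and contact force between tin2 and trivet between 0.3 and 4.06 N)) and ((x of tin3 in the frame of box between -0.1 and 0.1 m and y of tin3 in the frame of box between 0 and 0.16 m and z of tin3 in the frame of box between 0 and 0.02 m and contact force between tin3 and box above 2.8 N) or (x of tin3 in the frame of trivet between -0.098 and 0.098 m and y of tin3 in the frame of trivet between -0.083 and 0.083 m and z of tin3 in the frame of trivet between 0.0015 and 0.01 m and contact force between tin3 and trivet between 0.3 and 4.06 N)) and ((x of tin4 in the frame of box between -0.1 and 0.1 m and y of tin4 in the frame of box between 0 and 0.16 m and z of tin4 in the frame of box between 0 and 0.02 m and contact force between tin4 and box above 2.8 N) or (x of tin4 in the frame of trivet between -0.098 and 0.098 m and y of tin4 in the frame of trivet between -0.083 and 0.083 m and z of tin4 in the frame of trivet between 0.0015 and 0.01 m and contact force between tin4 and trivet between 0.3 and 4.06 N)) and ((x of tin5 in the frame of box between -0.1 and 0.1 m and y of tin5 in the frame of box between 0 and 0.16 m and z of tin5 in the frame of box between 0 and 0.02 m and contact force between tin5 and box above 2.8 N) or (x of tin5 in the frame of trivet between -0.098 and 0.098 m and y of tin5 in the frame of trivet between -0.083 and 0.083 m and z of tin5 in the frame of trivet between 0.0015 and 0.01 m and contact force between tin5 and trivet between 0.3 and 4.06 N)) and value of joint door below 0.005 m); the robot touches nothing.
It fails at once if the tongs or the mug are moved more than 30 mm (distance of any of tongs, mug from where it was at the start of the episode above 0.03 m).
It fails at once if the door is slammed (faster than 0.5 m/s) (velocity of joint door above 0.5 m/s or velocity of joint door below -0.5 m/s).
It fails at once if a tin is dropped or thrown (unheld and faster than 0.9 m/s) ((linear speed of tin1 above 0.9 m/s and contact force between tin1 and the fingers below 0.02 N) or (linear speed of tin2 above 0.9 m/s and contact force between tin2 and the fingers below 0.02 N) or (linear speed of tin3 above 0.9 m/s and contact force between tin3 and the fingers below 0.02 N) or (linear speed of tin4 above 0.9 m/s and contact force between tin4 and the fingers below 0.02 N) or (linear speed of tin5 above 0.9 m/s and contact force between tin5 and the fingers below 0.02 N)).
Of tin1, tin2, tin3, tin4, tin5 only 4 to 5 are there at a start; the rules pass over those that are not, and their reading is None.
At some moment in a run one of tin1, tin2, tin3, tin4, tin5 may be knocked a few centimetres aside while the robot is not near it.
It also fails if it takes over 210 s, if anything falls off the work surface, if the arm or the gripper's body presses on something with over 40 N, if the wrist force passes 120 N, or if a joint passes its speed limit or range.

## Working session

There is one attempt and no reset: what is moved stays moved. The work goes in short steps, Python scripts to look and compute and a tool call to move; the robot and the scene stay as the last step left them, time stands still between calls to the robot, and variables do not carry over. Pictures are saved under pics/ and viewed, at most 14 in all, crops included, and the job is handed in when it is done.

Besides the shell and the picture viewer there is one more tool, called after ">>>" as name(argument=value, ...) on one line, values as JSON. carry_out: Moves the arm, as the interface text tells. Its arguments: {"type":"object","properties":{"commands":{"type":"array","items":{"type":"array","items":{"type":"number"}}},"jaw":{"type":"number"}},"required":["commands"]}

```bash
mkdir -p pics; ls
python3 - <<'E'
from bench import *
import cv2,numpy as np
o=get_obs(); print({k:np.round(v,3) for k,v in o.items()})
for n in ("top","scene"):
    s=snapshot(n); cv2.imwrite(f"pics/{n}0.png",s["img"][:,:,::-1]); print(n,s["fx"],s["cx"],s["cy"],s["distortion"],np.round(-s["R"].T@s["t"],3),np.round(s["R"],2).tolist())
E
```

```text
pics
{'time': np.float64(0.0), 'joint_positions': array([-1.331,  0.088,  1.372, -0.   ,  1.684, -0.103]), 'qvel': array([-0.001, -0.001, -0.   ,  0.001,  0.   , -0.   ]), 'joint_torque': array([-2.0000e-03, -3.4019e+01, -3.0243e+01,  7.2000e-02,  3.3000e-02,
       -0.0000e+00]), 'tool_pos': array([ 0.185, -0.517,  0.173]), 'ee_rot': array([-3.139, -0.   ,  0.343]), 'wrist_force': array([-0.135,  0.831,  0.238]), 'wrist_torque': array([ 0.03 , -0.031, -0.005]), 'finger_force': np.float64(0.0), 'width': np.float64(0.094)}
top 498.3774348643425 321.5318176372509 239.85514205772674 [-0.07420549  0.          0.          0.          0.        ] [0.421 0.08  0.963] [[0.02, -1.0, 0.01], [-0.99, -0.02, -0.16], [0.16, -0.0, -0.99]]
scene 592.5727965498468 333.08746197253254 245.98106920189443 [-0.19086934  0.          0.          0.          0.        ] [ 1.233 -0.067  0.865] [[0.18, 0.98, 0.01], [0.75, -0.14, -0.65], [-0.64, 0.12, -0.76]]
```

View pics/top0.png

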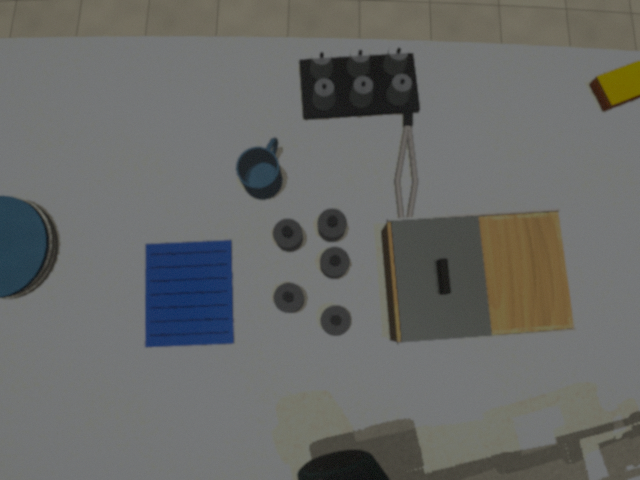

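View pics/scene0.png

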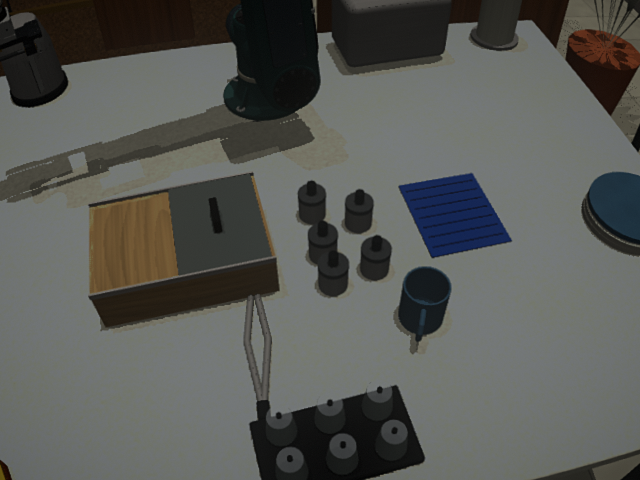

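The top view shows five tins at about (332,222), (288,233), (334,262), (289,296) and (335,320). The trivet spans (146–233, 241–346), the box (385–573, 211–341) with the door grip at (443,276), the mug is at (260,172) and the tongs at (405,165). The scene view agrees.

```bash
cat > h.py <<'E'
from bench import *
import cv2,numpy as np
def snap(n):
    s=snapshot(n); K=np.array([[s["fx"],0,s["cx"]],[0,s["fy"],s["cy"]],[0,0,1]])
    v,u=np.mgrid[:480,:640]; p=np.stack([u,v],-1).reshape(-1,1,2).astype(np.float64)
    r=cv2.undistortPoints(p,K,np.array(s["distortion"])).reshape(480,640,2)
    s["ray"]=np.dstack([r,np.ones((480,640))])@s["R"]      # world dir per unit depth
    s["c"]=-s["R"].T@s["t"]; s["P"]=s["c"]+s["ray"]*s["range_z"][...,None]
    s["ok"]=s["range_z"]>0
    return s
def plane(s,z): return s["c"]+s["ray"]*((z-s["c"][2])/s["ray"][...,2])[...,None]
def box_fit(pts):
    r=cv2.minAreaRect((pts[:,:2]*1000).astype(np.float32)); return r
def tins(s,zoff=0,roi=(.1,.75,-.6,.5)):
    P=s["P"]; z=P[...,2]
    m=s["ok"]&(z>.066)&(z<.097)&(P[...,0]>roi[0])&(P[...,0]<roi[1])&(P[...,1]>roi[2])&(P[...,1]<roi[3])
    n,l,st,_=cv2.connectedComponentsWithStats(m.astype(np.uint8))
    return [(st[i,4],np.round(np.median(P[l==i],0),4),st[i,:4].tolist()) for i in range(1,n) if st[i,4]>12]
E
python3 - <<'E'
from h import *
for n in("top","scene"):
    s=snap(n);print(n,s["ok"].mean(),np.median(s["P"][s["ok"]][:,2]))
    for t in tins(s):print(t)
    hsv=cv2.cvtColor(s["img"],cv2.COLOR_RGB2HSV); Q=plane(s,.004)
    m=(hsv[...,0]>108)&(hsv[...,0]<125)&(hsv[...,1]>150)
    k,l,st,_=cv2.connectedComponentsWithStats(m.astype(np.uint8)); i=1+np.argmax(st[1:,4])
    print("trivet",st[i],box_fit(Q[l==i]))
    P=s["P"];z=P[...,2]
    for a,b,nm in((.103,.14,"grip"),(.08,.105,"box")):
        m=s["ok"]&(z>a)&(z<b)&(P[...,0]<.6)&(P[...,0]>.2)&(P[...,1]<.05)&(P[...,1]>-.6)
        m=cv2.morphologyEx(m.astype(np.uint8),cv2.MORPH_OPEN,np.ones((2,2)))
        k,l,st,_=cv2.connectedComponentsWithStats(m)
        i=1+np.argmax(st[1:,4]); print(nm,st[i],box_fit(P[l==i]),np.median(P[l==i],0))
E
```

```text
top 0.9960481770833334 -2.8611870659722705e-05
(np.int32(618), array([0.7075, 0.1947, 0.0851]), [236, 143, 44, 48])
(np.int32(9672), array([ 0.5137, -0.2877,  0.092 ]), [478, 211, 96, 124])
(np.int32(93), array([0.6037, 0.0584, 0.0849]), [327, 215, 11, 12])
(np.int32(760), array([ 0.4927, -0.0507,  0.091 ]), [385, 219, 18, 124])
(np.int32(93), array([0.5819, 0.1391, 0.0854]), [282, 225, 10, 12])
(np.int32(88), array([0.5317, 0.0521, 0.0855]), [330, 255, 10, 11])
(np.int32(85), array([0.4659, 0.1336, 0.0854]), [283, 292, 10, 10])
(np.int32(81), array([0.4262, 0.0501, 0.0854]), [331, 315, 10, 10])
trivet [ 146  242   87  104 7946] ((472.2486267089844, 330.55096435546875), (194.2114715576172, 165.0720672607422), 4.005973815917969)
grip [438 259  14  37 399] ((478.3377685546875, -32.34208679199219), (60.573822021484375, 244.33804321289062), 12.981681823730469) [ 0.49936353 -0.13115351  0.1278368 ]
box [  388   223   190   123 19617] ((494.7596740722656, -170.36590576171875), (218.2458953857422, 507.0999450683594), 2.7975661754608154) [ 0.49439102 -0.19922747  0.09639309]
scene 0.99611002
[... 444 characters left out ...]
1, 17])
(np.int32(149), array([0.6065, 0.0575, 0.0851]), [329, 250, 11, 17])
(np.int32(1824), array([ 0.6131, -0.1983,  0.079 ]), [89, 258, 189, 49])
(np.int32(1170), array([0.7006, 0.1936, 0.0825]), [401, 266, 51, 55])
trivet [ 399  174  112   83 5786] ((468.76739501953125, 330.83892822265625), (199.68898010253906, 168.9578399658203), 3.6731159687042236)
grip [270  97  27  15 275] ((149.24395751953125, 30.692230224609375), (54.91536331176758, 146.70692443847656), 83.73326110839844) [0.21074841 0.02800884 0.12149628]
box [   89   172   188   114 14680] ((763.9676513671875, -178.63941955566406), (952.5820922851562, 326.02069091796875), 4.7154765129089355) [ 0.50956371 -0.20384111  0.09813056]
```

Run:
```python
from h import *
s=snap("top");P=s["P"];z=P[...,2]
v,u=np.mgrid[:480,:640]
roi=(u>375)&(u<590)&(v>195)&(v<350)&s["ok"]
for a,b in((.115,.135),(.085,.105),(.086,.0945),(.0955,.105)):
    m=roi&(z>a)&(z<b); q=P[m][:,:2]
    c=q.mean(0); w,V=np.linalg.eigh(np.cov((q-c).T)); e=V[:,1]*np.sign(V[np.argmax(abs(V[:,1])),1])
    print(a,b,m.sum(),box_fit(q),c,np.degrees(np.arctan2(e[1],e[0])))
# roof mask: wood colour plane .092
o=get_obs();print(o["tool_pos"],o["ee_rot"])
```

```text
0.115 0.135 338 ((503.4232177734375, -131.961181640625), (59.802879333496094, 15.481679916381836), 4.762042045593262) [ 0.50239631 -0.13114438] 3.918378392063096
0.085 0.105 21459 ((509.9273376464844, -206.01766967773438), (222.16244506835938, 318.1123962402344), 4.855000019073486) [ 0.50772701 -0.20312273] 94.98000008974279
0.086 0.0945 9772 ((509.5941162109375, -205.9120330810547), (213.0512237548828, 317.9117431640625), 4.819956302642822) [ 0.51340669 -0.27551058] 95.44978062391428
0.0955 0.105 11202 ((510.0151672363281, -206.1903839111328), (222.13485717773438, 318.0222473144531), 4.927669525146484) [ 0.50251904 -0.13881566] 3.4963482385246456
[ 0.18478297 -0.51772413  0.17320554] [-3.14053362e+00 -6.88647160e-05  3.42818313e-01]
```

>>> carry_out(commands=[[0.04,-0.024,0,0,0,0.05],[0.08,-0.048,0,0,0,0.1],[0.12,-0.072,0,0,0,0.15],[0.16,-0.096,0,0,0,0.2],[0.2,-0.12,0,0,0,0.258]], jaw=0.5)

```text
time: 0.75
tool_pos: [0.3337, -0.3362, 0.1738]
ee_rot: [3.141, -0.0, 0.082]
wrist_force: [0.7, 0.0, 0.1]
width: 0.0572
finger_force: 0.0
```

>>> carry_out(commands=[[0.034,-0.035,0,0,0,0],[0.068,-0.07,0,0,0,0],[0.102,-0.105,0,0,0,0],[0.136,-0.14,0,0,0,0],[0.17,-0.175,0,0,0,0]])

```text
time: 1.25
tool_pos: [0.4884, -0.1472, 0.1739]
ee_rot: [3.141, -0.0, 0.085]
wrist_force: [-0.1, -1.5, -0.4]
width: 0.047
finger_force: 0.0
```

>>> carry_out(commands=[[0.017,-0.017,0,0,0,0],[0.017,-0.017,0.025,0,0,0],[0.017,-0.017,0.045,0,0,0],[0.017,-0.017,0.06,0,0,0],[0.017,-0.017,0.068,0,0,0]])

```text
time: 1.75
tool_pos: [0.502, -0.1303, 0.1039]
ee_rot: [-3.141, 0.002, 0.085]
wrist_force: [0.1, 0.1, 0.4]
width: 0.0473
finger_force: 0.0
```

>>> carry_out(commands=[[0,0,0,0,0,0],[0,0,0,0,0,0],[0,0,0,0,0,0],[0,0,0,0,0,0],[0,0,0,0,0,0]], jaw=0)

```text
time: 2.25
tool_pos: [0.5034, -0.1309, 0.1065]
ee_rot: [3.141, -0.001, 0.085]
wrist_force: [0.0, 0.3, -1.3]
width: 0.0103
finger_force: 0.0
```

>>> carry_out(commands=[[0,0.01,0,0,0,0],[0,0.03,0,0,0,0],[0,0.05,0,0,0,0],[0,0.07,0,0,0,0],[0,0.085,0,0,0,0]])

```text
time: 2.75
tool_pos: [0.5102, -0.2171, 0.1058]
ee_rot: [3.141, -0.0, 0.084]
wrist_force: [-0.1, 0.3, -0.2]
width: 0.0003
finger_force: 0.0
```

>>> carry_out(commands=[[0,0.015,0,0,0,0],[0,0.03,0,0,0,0],[0,0.045,0,0,0,0],[0,0.055,0,0,0,0],[0,0.06,0,0,0,0]])

```text
time: 3.25
tool_pos: [0.5152, -0.2762, 0.1056]
ee_rot: [-3.142, 0.0, 0.084]
wrist_force: [0.2, -0.6, -0.1]
width: 0.0003
finger_force: 0.0
```

Run:
```python
from h import *
s=snap("top"); cv2.imwrite("pics/t1.png",cv2.resize(s["img"][190:360,370:590,::-1],None,fx=3,fy=3))
```

```text
(no output)
```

View pics/t1.png

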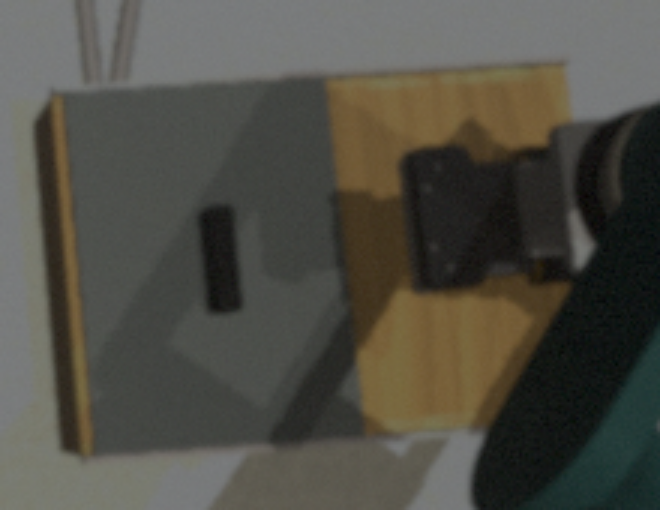

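The door hasn't moved: its grip is still at about (443,276), and the shut fingers are over the wooden roof. I'll check from the scene camera where the fingers really are.

Run:
```python
from h import *
s=snap("scene"); cv2.imwrite("pics/s1.png",cv2.resize(s["img"][90:300,60:300,::-1],None,fx=2.8,fy=2.8))
t=snap("top")
for n,q in(("scene",s),("top",t)):
    P=q["P"];m=q["ok"]&(abs(P[...,0]-.515)<.13)&(abs(P[...,1]+.28)<.2)&(P[...,2]>.104)
    for a in np.arange(.104,.3,.012):
        k=m&(P[...,2]>a)&(P[...,2]<a+.012)
        if k.sum()>5: v,u=np.nonzero(k); print(n,round(a,3),k.sum(),P[k].min(0).round(3)[:2],P[k].max(0).round(3)[:2],np.median(P[k],0).round(3),u.min(),u.max(),v.min(),v.max())
print(get_obs()["tool_pos"])
```

```text
scene 0.104 180 [ 0.388 -0.344] [ 0.63  -0.082] [ 0.53  -0.148  0.105] 95 244 173 294
scene 0.116 42 [ 0.48 -0.14] [ 0.533 -0.125] [ 0.53  -0.132  0.123] 211 220 202 227
scene 0.128 197 [ 0.469 -0.28 ] [ 0.533 -0.126] [ 0.501 -0.134  0.13 ] 129 219 197 226
scene 0.14 61 [ 0.51  -0.289] [ 0.525 -0.264] [ 0.522 -0.277  0.148] 122 136 216 225
scene 0.152 86 [ 0.503 -0.289] [ 0.526 -0.264] [ 0.522 -0.275  0.158] 120 135 208 222
scene 0.164 90 [ 0.504 -0.289] [ 0.526 -0.264] [ 0.521 -0.276  0.17 ] 119 134 205 217
scene 0.176 80 [ 0.504 -0.288] [ 0.526 -0.263] [ 0.522 -0.273  0.183] 117 132 198 212
scene 0.188 100 [ 0.503 -0.289] [ 0.526 -0.263] [ 0.523 -0.275  0.194] 114 131 192 208
scene 0.2 105 [ 0.507 -0.29 ] [ 0.525 -0.263] [ 0.522 -0.276  0.207] 113 129 191 202
scene 0.212 60 [ 0.519 -0.29 ] [ 0.525 -0.263] [ 0.523 -0.278  0.216] 111 127 191 197
scene 0.236 194 [ 0.505 -0.355] [ 0.556 -0.194] [ 0.545 -0.272  0.244] 64 167 174 204
scene 0.248 761 [ 0.492 -0.358] [ 0.555 -0.188] [ 0.542 -0.28   0.253] 59 168 168 200
scene 0.26 557 [ 0.482 -0.361] [ 0.556 -0.186] [ 0.536 -0.285  0.266] 
[... 459 characters left out ...]
0.474 -0.141] [ 0.533 -0.124] [ 0.502 -0.131  0.129] 440 450 258 293
top 0.224 10 [ 0.48  -0.198] [ 0.539 -0.193] [ 0.512 -0.195  0.235] 502 507 246 285
top 0.236 106 [ 0.476 -0.274] [ 0.548 -0.192] [ 0.507 -0.196  0.24 ] 502 560 240 288
top 0.248 244 [ 0.476 -0.271] [ 0.548 -0.187] [ 0.489 -0.251  0.256] 504 561 238 287
top 0.26 120 [ 0.475 -0.365] [ 0.545 -0.184] [ 0.498 -0.189  0.268] 504 626 240 287
top 0.272 1573 [ 0.476 -0.365] [ 0.544 -0.184] [ 0.51  -0.209  0.277] 506 630 238 286
top 0.284 122 [ 0.491 -0.25 ] [ 0.535 -0.233] [ 0.507 -0.235  0.289] 543 556 244 275
top 0.296 136 [ 0.493 -0.243] [ 0.533 -0.231] [ 0.513 -0.234  0.302] 546 556 243 272
[ 0.51525686 -0.27506911  0.10569588]
```

View pics/s1.png

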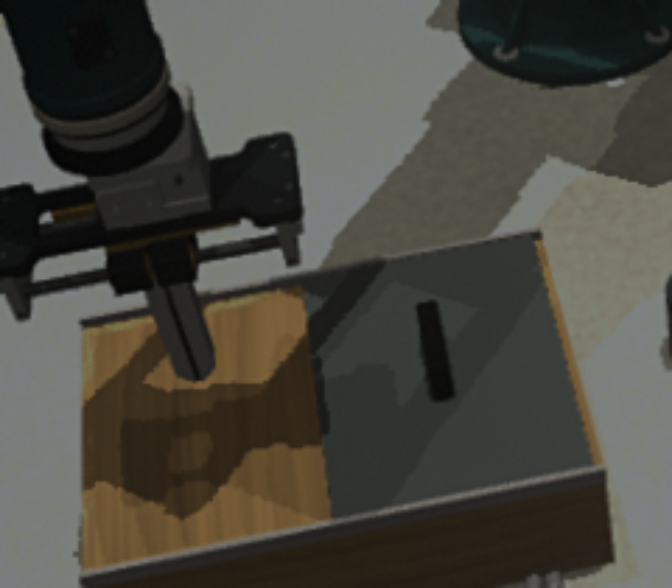

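The scene view shows the shut fingertips at about (130,225), hovering well above the roof. The depth puts them about 30 mm higher than the reported TCP. I'll measure that offset.

```bash
cat >> h.py <<'E'
def tip(s,x,y,r=.03):
    "lowest finger points near reported TCP x,y, seen in scene"
    P=s["P"];m=s["ok"]&(abs(P[...,0]-x)<r)&(abs(P[...,1]-y)<r)
    return P[m]
E
python3 - <<'E'
from h import *
o=get_obs();print(o["tool_pos"],o["joint_positions"])
s=snap("scene");P=s["P"]
for v in range(216,232): print(v,[tuple(P[v,u].round(3)) for u in (127,130,133)])
E
```

```text
[ 0.51525686 -0.27506911  0.10569588] [-5.87574108e-01  1.85272248e-01  1.39590932e+00  2.42347333e-04
  1.56071072e+00  8.98582516e-01]
216 [(np.float64(0.52), np.float64(-0.277), np.float64(0.162)), (np.float64(0.521), np.float64(-0.272), np.float64(0.161)), (np.float64(0.523), np.float64(-0.267), np.float64(0.163))]
217 [(np.float64(0.525), np.float64(-0.276), np.float64(0.164)), (np.float64(0.521), np.float64(-0.273), np.float64(0.159)), (np.float64(0.522), np.float64(-0.268), np.float64(0.159))]
218 [(np.float64(0.522), np.float64(-0.278), np.float64(0.159)), (np.float64(0.52), np.float64(-0.274), np.float64(0.156)), (np.float64(0.52), np.float64(-0.269), np.float64(0.155))]
219 [(np.float64(0.523), np.float64(-0.278), np.float64(0.157)), (np.float64(0.519), np.float64(-0.274), np.float64(0.152)), (np.float64(0.521), np.float64(-0.269), np.float64(0.154))]
220 [(np.float64(0.524), np.float64(-0.278), np.float64(0.156)), (np.float64(0.522), np.float64(-0.274), np.float64(0.153)), (np.float64(0.521), np.float64(-0.27), np.float64(0.151))]
221 [(np.float64(0.523), np.float64(-0.279
[... 1287 characters left out ...]
.296), np.float64(0.094)), (np.float64(0.482), np.float64(-0.291), np.float64(0.093)), (np.float64(0.487), np.float64(-0.284), np.float64(0.097))]
229 [(np.float64(0.481), np.float64(-0.297), np.float64(0.091)), (np.float64(0.486), np.float64(-0.29), np.float64(0.095)), (np.float64(0.485), np.float64(-0.285), np.float64(0.093))]
230 [(np.float64(0.489), np.float64(-0.295), np.float64(0.096)), (np.float64(0.487), np.float64(-0.291), np.float64(0.093)), (np.float64(0.489), np.float64(-0.285), np.float64(0.094))]
231 [(np.float64(0.487), np.float64(-0.296), np.float64(0.092)), (np.float64(0.489), np.float64(-0.291), np.float64(0.093)), (np.float64(0.491), np.float64(-0.285), np.float64(0.094))]
```

>>> carry_out(commands=[[0,0,0.012,0,0,0],[0,0,0.024,0,0,0],[0,0,0.036,0,0,0],[0,0,0.038,0,0,0],[0,0,0.04,0,0,0]])

```text
time: 3.95
tool_pos: [0.5148, -0.2747, 0.0647]
ee_rot: [-3.141, 0.001, 0.085]
wrist_force: [0.4, -0.4, -0.4]
width: 0.0002
finger_force: 0.0
```

>>> carry_out(commands=[[0,0,0.001,0,0,0],[0,0,0.002,0,0,0],[0,0,0.003,0,0,0],[0,0,0.004,0,0,0],[0,0,0.004,0,0,0]])

```text
time: 4.45
tool_pos: [0.5153, -0.2751, 0.0618]
ee_rot: [3.141, -0.0, 0.085]
wrist_force: [0.0, 0.3, 0.4]
width: 0.0005
finger_force: 0.0
```

>>> carry_out(commands=[[0,0,0.001,0,0,0],[0,0,0.002,0,0,0],[0,0,0.003,0,0,0],[0,0,0.004,0,0,0],[0,0,0.004,0,0,0]])

```text
time: 4.95
tool_pos: [0.5155, -0.2753, 0.0606]
ee_rot: [3.14, -0.001, 0.085]
wrist_force: [-3.7, 2.0, 10.0]
width: 0.0003
finger_force: 4.8
```

>>> carry_out(commands=[[0,0,-0.03,0,0,0],[0,0,-0.057,0,0,0],[0,-0.045,-0.057,0,0,0],[0,-0.09,-0.057,0,0,0],[0,-0.135,-0.057,0,0,0]], jaw=0.5)

```text
time: 5.45
tool_pos: [0.5037, -0.1395, 0.115]
ee_rot: [3.141, -0.001, 0.083]
wrist_force: [0.7, -1.0, 0.2]
width: 0.0373
finger_force: 0.0
```

>>> carry_out(commands=[[0,-0.01,0,0,0,0],[0,-0.01,0.015,0,0,0],[0,-0.01,0.028,0,0,0],[0,-0.01,0.036,0,0,0],[0,-0.01,0.04,0,0,0]])

```text
time: 5.95
tool_pos: [0.5018, -0.1315, 0.0723]
ee_rot: [-3.14, 0.004, 0.083]
wrist_force: [-0.6, -0.1, -0.1]
width: 0.0469
finger_force: 0.0
```

>>> carry_out(commands=[[0,0,0,0,0,0],[0,0,0,0,0,0],[0,0,0,0,0,0],[0,0,0,0,0,0],[0,0,0,0,0,0]], jaw=0)

```text
time: 6.45
tool_pos: [0.5035, -0.1314, 0.0754]
ee_rot: [3.14, -0.001, 0.085]
wrist_force: [1.0, -1.4, 1.0]
width: 0.0137
finger_force: 30.0
```

Gripped (14 mm). Now slide it open.

>>> carry_out(commands=[[0,0.008,0,0,0,0],[0,0.026,0,0,0,0],[0,0.044,0,0,0,0],[0,0.062,0,0,0,0],[0,0.08,0,0,0,0]])

```text
time: 6.95
tool_pos: [0.5102, -0.2117, 0.0754]
ee_rot: [-3.141, -0.001, 0.085]
wrist_force: [0.2, 4.2, 4.3]
width: 0.0137
finger_force: 30.0
```

>>> carry_out(commands=[[0,0.018,0,0,0,0],[0,0.036,0,0,0,0],[0,0.054,0,0,0,0],[0,0.065,0,0,0,0],[0,0.072,0,0,0,0]])

```text
time: 7.45
tool_pos: [0.5155, -0.2759, 0.0752]
ee_rot: [-3.125, 0.0, 0.086]
wrist_force: [-3.0, 29.8, 15.0]
width: 0.0138
finger_force: 30.1
```

>>> carry_out(commands=[[0,0.001,0,0,0,0],[0,0.001,0,0,0,0],[0,0.001,0,0,0,0],[0,0.001,0,0,0,0],[0,0.001,0,0,0,0]])

```text
time: 7.95
tool_pos: [0.5155, -0.276, 0.0753]
ee_rot: [-3.127, 0.001, 0.088]
wrist_force: [-3.5, 19.8, 11.2]
width: 0.0138
finger_force: 30.1
```

>>> carry_out(commands=[[0,-0.007,0,0,0,0],[0,-0.007,0,0,0,0],[0,-0.007,0,0,0,0],[0,-0.007,-0.03,0,0,0],[0,-0.007,-0.07,0,0,0]], jaw=0.5)

```text
time: 8.45
tool_pos: [0.5132, -0.2765, 0.1417]
ee_rot: [-3.138, 0.006, 0.083]
wrist_force: [0.2, -0.4, 0.6]
width: 0.0463
finger_force: 0.0
```

```bash
cat >> h.py <<'E'
def door(s):
    P=s["P"];m=s["ok"]&(P[...,2]>.115)&(P[...,2]<.135)&(abs(P[...,0]-.51)<.06)&(P[...,1]<-.08)&(P[...,1]>-.33)
    return m.sum(),np.median(P[m],0)
def weigh(n=10):
    f=[]
    for i in range(n): snapshot("top"); f.append(get_obs()["wrist_force"])
    f=np.array(f); return f.mean(0),f.std(0)/n**.5
E
python3 - <<'E'
from h import *
o=get_obs();print(o["tool_pos"])
s=snap("top"); t=snap("scene")
cv2.imwrite("pics/s2.png",t["img"][:,:,::-1]); print(door(s),door(t))
for x in tins(s)+tins(t):print(x)
print("empty",weigh(8))
E
```

```text
[ 0.51321658 -0.27648521  0.14173118]
(np.int64(22), array([ 0.48628131, -0.27658758,  0.12808415])) (np.int64(285), array([ 0.51865256, -0.2751507 ,  0.12963352]))
(np.int32(613), array([0.7071, 0.1946, 0.0854]), [236, 143, 44, 48])
(np.int32(87), array([ 0.6004, -0.3536,  0.092 ]), [555, 211, 8, 28])
(np.int32(94), array([0.6032, 0.0585, 0.0856]), [327, 215, 11, 12])
(np.int32(2207), array([ 0.5128, -0.0945,  0.0908]), [385, 216, 100, 127])
(np.int32(93), array([0.582 , 0.1391, 0.0854]), [282, 225, 10, 12])
(np.int32(89), array([0.5314, 0.0522, 0.0851]), [330, 255, 10, 11])
(np.int32(38), array([ 0.4918, -0.3632,  0.0913]), [564, 280, 5, 15])
(np.int32(85), array([0.4659, 0.1335, 0.0855]), [283, 292, 10, 10])
(np.int32(81), array([0.4262, 0.0486, 0.0857]), [331, 315, 10, 10])
(np.int32(1584), array([ 0.4034, -0.1065,  0.0902]), [175, 174, 101, 83])
(np.int32(124), array([0.429 , 0.0485, 0.0835]), [307, 181, 10, 14])
(np.int32(120), array([0.4689, 0.1335, 0.0829]), [355, 189, 10, 15])
(np.int32(284), array([ 0.53  , -0.3599,  0.0938]), [89, 205, 5, 89])
(np.int32(137), array([0.5339, 0.0516, 0.0847]), [318, 220, 11, 15])
(np.int32(142), array([0.5851, 0.1384, 0.0852]), [371, 234, 12, 16])
(np.int32(143), array([0.6061, 0.0574, 0.0851]), [329, 250, 10, 16])
(np.int32(1851), array([ 0.6132, -0.1978,  0.0793]), [89, 259, 189, 48])
(np.int32(1158), array([0.7014, 0.1939, 0.0825]), [401, 266, 51, 54])
empty (array([-0.01786143, -0.17195303,  0.14419955]), array([0.18254523, 0.14406965, 0.11696401]))
```

View pics/s2.png

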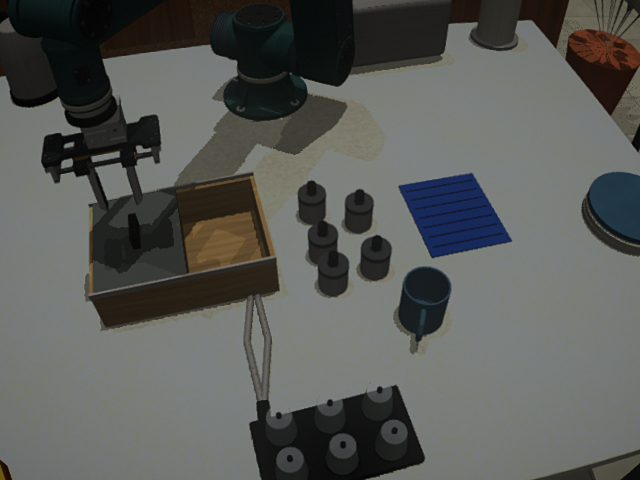

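>>> carry_out(commands=[[-0.009,-0.048,0,0,0,0],[-0.018,-0.096,0,0,0,0],[-0.026,-0.144,0,0,0,0],[-0.035,-0.192,0,0,0,0],[-0.044,-0.24,0,0,0,0]])

```text
time: 9.45
tool_pos: [0.45, -0.039, 0.1441]
ee_rot: [-3.141, 0.001, 0.084]
wrist_force: [0.7, -0.3, -0.3]
width: 0.047
finger_force: 0.0
```

>>> carry_out(commands=[[-0.009,-0.046,0,0,0,0],[-0.017,-0.092,0,0,0,0],[-0.017,-0.092,0.035,0,0,0],[-0.017,-0.092,0.07,0,0,0],[-0.017,-0.092,0.09,0,0,0]])

```text
time: 9.95
tool_pos: [0.4241, 0.0502, 0.0516]
ee_rot: [-3.141, 0.004, 0.087]
wrist_force: [0.1, 0.7, 0.0]
width: 0.047
finger_force: 0.0
```

>>> carry_out(commands=[[0,0,0.01,0,0,0],[0,0,0.018,0,0,0],[0,0,0.018,0,0,0],[0,0,0.018,0,0,0],[0,0,0.018,0,0,0]])

```text
time: 10.45
tool_pos: [0.4276, 0.0494, 0.038]
ee_rot: [3.141, -0.003, 0.084]
wrist_force: [0.1, 0.5, -0.3]
width: 0.0471
finger_force: 0.0
```

>>> carry_out(commands=[[0,0,0,0,0,0],[0,0,0,0,0,0],[0,0,0,0,0,0],[0,0,0,0,0,0],[0,0,-0.002,0,0,0]], jaw=0)

```text
time: 10.95
tool_pos: [0.426, 0.0495, 0.0384]
ee_rot: [-3.142, 0.001, 0.085]
wrist_force: [-0.1, 0.1, -0.1]
width: 0.0177
finger_force: 30.0
```

>>> carry_out(commands=[[0,0,-0.02,0,0,0],[0,0,-0.05,0,0,0],[0,0,-0.085,0,0,0],[0,0,-0.116,0,0,0],[0,0,-0.116,0,0,0]])

```text
time: 11.45
tool_pos: [0.4295, 0.0495, 0.1598]
ee_rot: [3.141, -0.01, 0.085]
wrist_force: [0.4, -0.6, -0.3]
width: 0.0173
finger_force: 30.0
```

Run:
```python
from h import *
for i in range(4):snapshot("top")
print(weigh(8),get_obs()["tool_pos"],get_obs()["width"])
```

```text
(array([-0.1073742 , -0.36213648, -1.26916293]), array([0.10141361, 0.14038646, 0.16296064])) [0.42624077 0.04951811 0.15433818] 0.01705225982306814
```

>>> carry_out(commands=[[0.001,-0.03,0,0,0,0],[0.002,-0.075,0,0,0,0],[0.003,-0.12,0,0,0,0],[0.004,-0.165,0,0,0,0],[0.004,-0.21,0,0,0,0]])

```text
time: 12.55
tool_pos: [0.4124, 0.2609, 0.1548]
ee_rot: [3.142, -0.001, 0.085]
wrist_force: [1.4, 0.9, -1.0]
width: 0.017
finger_force: 30.0
```

>>> carry_out(commands=[[0.001,-0.045,0,0,0,0],[0.002,-0.08,0,0,0,0],[0.002,-0.099,0.02,0,0,0],[0.002,-0.099,0.05,0,0,0],[0.002,-0.099,0.08,0,0,0]])

```text
time: 13.05
tool_pos: [0.4063, 0.3591, 0.0741]
ee_rot: [-3.141, -0.001, 0.087]
wrist_force: [-0.3, -0.6, -1.0]
width: 0.0174
finger_force: 30.0
```

>>> carry_out(commands=[[0,0,0.012,0,0,0],[0,0,0.022,0,0,0],[0,0,0.028,0,0,0],[0,0,0.032,0,0,0],[0,0,0.033,0,0,0]])

```text
time: 13.55
tool_pos: [0.4068, 0.3581, 0.0424]
ee_rot: [-3.141, -0.001, 0.084]
wrist_force: [0.3, 0.5, -0.7]
width: 0.0174
finger_force: 30.0
```

>>> carry_out(commands=[[0,0,0.001,0,0,0],[0,0,0.001,0,0,0],[0,0,0.001,0,0,0],[0,0,0.001,0,0,0],[0,0,-0.04,0,0,0]], jaw=0.45)

```text
time: 14.05
tool_pos: [0.4022, 0.355, 0.0759]
ee_rot: [3.135, 0.012, 0.085]
wrist_force: [0.1, 0.2, -0.6]
width: 0.0423
finger_force: 0.0
```

```bash
cat >> h.py <<'E'
def look():
    o=get_obs();print(o["time"],o["tool_pos"].round(4))
    for x in tins(snap("top"),roi=(.3,.69,-.3,.5)):
        if x[0]<160: print(x[0],x[1])
E
python3 -c "from h import *;look()"
```

```text
14.05 [0.4022 0.355  0.0759]
92 [0.6033 0.0584 0.0852]
91 [0.5819 0.139  0.0853]
91 [0.5317 0.0522 0.0853]
84 [0.466  0.1341 0.0855]
```

>>> carry_out(commands=[[0.008,0.04,-0.015,0,0,0],[0.017,0.088,-0.015,0,0,0],[0.026,0.136,-0.015,0,0,0],[0.034,0.184,-0.015,0,0,0],[0.042,0.228,-0.015,0,0,0]])

```text
time: 14.6
tool_pos: [0.4681, 0.1324, 0.0975]
ee_rot: [3.141, -0.002, 0.085]
wrist_force: [-0.0, 0.9, 0.1]
width: 0.0422
finger_force: 0.0
```

>>> carry_out(commands=[[0,0,0,0,0,0],[0,0,0.025,0,0,0],[0,0,0.045,0,0,0],[0,0,0.057,0,0,0],[0,0,0.06,0,0,0]])

```text
time: 15.1
tool_pos: [0.4662, 0.1348, 0.0353]
ee_rot: [3.142, 0.003, 0.086]
wrist_force: [-0.8, 0.5, -0.1]
width: 0.0423
finger_force: 0.0
```

>>> carry_out(commands=[[0,0,0,0,0,0],[0,0,0,0,0,0],[0,0,0,0,0,0],[0,0,0,0,0,0],[0,0,-0.002,0,0,0]], jaw=0)

```text
time: 15.6
tool_pos: [0.4671, 0.1343, 0.0385]
ee_rot: [3.141, 0.001, 0.085]
wrist_force: [0.3, -0.1, -3.7]
width: 0.0172
finger_force: 30.0
```

>>> carry_out(commands=[[0,0,-0.02,0,0,0],[0,0,-0.05,0,0,0],[0,0,-0.085,0,0,0],[0,0,-0.116,0,0,0],[0,0,-0.116,0,0,0]])

```text
time: 16.1
tool_pos: [0.4703, 0.1347, 0.1595]
ee_rot: [-3.141, -0.01, 0.085]
wrist_force: [1.1, -0.8, -3.3]
width: 0.0171
finger_force: 30.0
```

Run:
```python
from h import *
for i in range(4):snapshot("top")
print(weigh(8),get_obs()["tool_pos"],get_obs()["width"]); look()
```

```text
(array([ 2.85793820e-03, -3.32668220e-01, -3.92178651e+00]), array([0.11006721, 0.26569032, 0.17405313])) [0.46723571 0.13428315 0.15431493] 0.016811055663121018
16.7 [0.4672 0.1343 0.1543]
91 [0.6034 0.0585 0.086 ]
120 [0.4068 0.355  0.0884]
```

>>> carry_out(commands=[[-0.008,0.03,0,0,0,0],[-0.018,0.075,0,0,0,0],[-0.028,0.12,0,0,0,0],[-0.037,0.165,0,0,0,0],[-0.045,0.205,0,0,0,0]])

```text
time: 17.25
tool_pos: [0.4395, -0.0757, 0.1551]
ee_rot: [3.141, -0.001, 0.084]
wrist_force: [0.4, 1.2, -3.9]
width: 0.0174
finger_force: 30.0
```

>>> carry_out(commands=[[-0.003,0.029,0,0,0,0],[-0.003,0.029,0,0,0,0],[-0.003,0.029,0.02,0,0,0],[-0.003,0.029,0.045,0,0,0],[-0.003,0.029,0.07,0,0,0]])

```text
time: 17.75
tool_pos: [0.4399, -0.1024, 0.0845]
ee_rot: [3.141, -0.002, 0.085]
wrist_force: [0.7, 0.0, -4.2]
width: 0.0172
finger_force: 30.0
```

>>> carry_out(commands=[[0,0,0.015,0,0,0],[0,0,0.028,0,0,0],[0,0,0.036,0,0,0],[0,0,0.041,0,0,0],[0,0,0.041,0,0,0]])

```text
time: 18.25
tool_pos: [0.44, -0.1029, 0.0444]
ee_rot: [3.141, -0.001, 0.085]
wrist_force: [-0.3, -0.7, -2.7]
width: 0.017
finger_force: 30.0
```

>>> carry_out(commands=[[0,0,0.001,0,0,0],[0,0,0.001,0,0,0],[0,0,0.001,0,0,0],[0,0,0.001,0,0,0],[0,0,-0.04,0,0,0]], jaw=0.35)

```text
time: 18.75
tool_pos: [0.4348, -0.1013, 0.0786]
ee_rot: [-3.136, 0.012, 0.085]
wrist_force: [0.5, 0.1, -0.2]
width: 0.0329
finger_force: 0.0
```

```bash
python3 -c "from h import *;look()"
```

```text
18.75 [ 0.4348 -0.1013  0.0786]
94 [0.6034 0.0585 0.0854]
92 [0.5817 0.1392 0.0854]
89 [0.5317 0.053  0.085 ]
118 [0.4069 0.3551 0.0886]
83 [ 0.3958 -0.0796  0.0918]
```

>>> carry_out(commands=[[0,0,-0.025,0,0,0],[0.028,-0.037,-0.025,0,0,0],[0.056,-0.074,-0.025,0,0,0],[0.084,-0.111,-0.025,0,0,0],[0.106,-0.147,-0.025,0,0,0]], jaw=0.45)

```text
time: 19.3
tool_pos: [0.5342, 0.0541, 0.1093]
ee_rot: [3.141, -0.002, 0.085]
wrist_force: [0.5, -0.4, -0.2]
width: 0.0424
finger_force: 0.0
```

>>> carry_out(commands=[[0,0,0.01,0,0,0],[0,0,0.035,0,0,0],[0,0,0.057,0,0,0],[0,0,0.068,0,0,0],[0,0,0.072,0,0,0]])

```text
time: 19.8
tool_pos: [0.5314, 0.0519, 0.0353]
ee_rot: [3.142, 0.003, 0.084]
wrist_force: [-0.1, 0.4, 0.5]
width: 0.0423
finger_force: 0.0
```

>>> carry_out(commands=[[0,0,0,0,0,0],[0,0,0,0,0,0],[0,0,0,0,0,0],[0,0,0,0,0,0],[0,0,-0.002,0,0,0]], jaw=0)

```text
time: 20.3
tool_pos: [0.5325, 0.0525, 0.0389]
ee_rot: [3.142, 0.0, 0.085]
wrist_force: [0.4, 0.6, -2.2]
width: 0.0171
finger_force: 30.0
```

>>> carry_out(commands=[[0,0,-0.02,0,0,0],[0,0,-0.05,0,0,0],[0,0,-0.085,0,0,0],[0,0,-0.116,0,0,0],[0,0,-0.116,0,0,0]])

```text
time: 20.8
tool_pos: [0.5356, 0.0526, 0.1601]
ee_rot: [3.141, -0.01, 0.085]
wrist_force: [1.0, 0.3, -1.3]
width: 0.0174
finger_force: 30.0
```

Run:
```python
from h import *
for i in range(4):snapshot("top")
print(weigh(8),get_obs()["tool_pos"],get_obs()["width"]); look()
```

```text
(array([-7.26595663e-02,  2.21177435e-03, -2.27752815e+00]), array([0.10265411, 0.12691971, 0.1691569 ])) [0.53238735 0.05250736 0.15428404] 0.016724219378449166
21.4 [0.5324 0.0525 0.1543]
17 [ 0.5326 -0.0452  0.0724]
117 [0.4069 0.3542 0.0886]
```

>>> carry_out(commands=[[0.003,-0.03,0,0,0,0],[0.006,-0.075,0,0,0,0],[0.01,-0.12,0,0,0,0],[0.013,-0.165,0,0,0,0],[0.016,-0.21,0,0,0,0]])

```text
time: 21.95
tool_pos: [0.5306, 0.2649, 0.1549]
ee_rot: [3.142, -0.001, 0.085]
wrist_force: [0.2, -0.6, -2.2]
width: 0.0171
finger_force: 30.0
```

>>> carry_out(commands=[[0.003,-0.045,0,0,0,0],[0.006,-0.08,0,0,0,0],[0.008,-0.103,0.02,0,0,0],[0.008,-0.103,0.05,0,0,0],[0.008,-0.103,0.08,0,0,0]])

```text
time: 22.45
tool_pos: [0.5301, 0.3679, 0.0742]
ee_rot: [-3.141, -0.001, 0.087]
wrist_force: [0.3, -1.5, -1.8]
width: 0.0173
finger_force: 30.0
```

>>> carry_out(commands=[[0,0,0.012,0,0,0],[0,0,0.022,0,0,0],[0,0,0.028,0,0,0],[0,0,0.032,0,0,0],[0,0,0.033,0,0,0]])

```text
time: 22.95
tool_pos: [0.5306, 0.3666, 0.0426]
ee_rot: [-3.141, -0.001, 0.084]
wrist_force: [-0.5, 0.3, -2.5]
width: 0.0172
finger_force: 30.0
```

>>> carry_out(commands=[[0,0,0.001,0,0,0],[0,0,0.001,0,0,0],[0,0,0.001,0,0,0],[0,0,0.001,0,0,0],[0,0,-0.04,0,0,0]], jaw=0.45)

```text
time: 23.45
tool_pos: [0.5257, 0.364, 0.0749]
ee_rot: [3.136, 0.013, 0.085]
wrist_force: [0.4, -0.5, -0.1]
width: 0.042
finger_force: 0.0
```

```bash
python3 -c "from h import *;look()"
```

```text
23.45 [0.5257 0.364  0.0749]
94 [0.6034 0.0585 0.0851]
91 [0.5819 0.1389 0.085 ]
```

>>> carry_out(commands=[[0.005,0.04,-0.015,0,0,0],[0.012,0.088,-0.015,0,0,0],[0.02,0.136,-0.015,0,0,0],[0.027,0.184,-0.015,0,0,0],[0.034,0.231,-0.015,0,0,0]])

```text
time: 24.0
tool_pos: [0.5842, 0.1374, 0.0977]
ee_rot: [-3.142, -0.002, 0.085]
wrist_force: [0.0, -0.6, -0.5]
width: 0.0424
finger_force: 0.0
```

>>> carry_out(commands=[[0,0,0,0,0,0],[0,0,0.025,0,0,0],[0,0,0.045,0,0,0],[0,0,0.057,0,0,0],[0,0,0.06,0,0,0]])

```text
time: 24.5
tool_pos: [0.5823, 0.1396, 0.0351]
ee_rot: [3.142, 0.003, 0.085]
wrist_force: [-0.2, 0.1, -0.7]
width: 0.0422
finger_force: 0.0
```

>>> carry_out(commands=[[0,0,0,0,0,0],[0,0,0,0,0,0],[0,0,0,0,0,0],[0,0,0,0,0,0],[0,0,-0.002,0,0,0]], jaw=0)

```text
time: 25.0
tool_pos: [0.583, 0.1392, 0.0384]
ee_rot: [3.141, 0.001, 0.085]
wrist_force: [0.4, -0.9, -5.0]
width: 0.0171
finger_force: 30.0
```

>>> carry_out(commands=[[0,0,-0.02,0,0,0],[0,0,-0.05,0,0,0],[0,0,-0.085,0,0,0],[0,0,-0.116,0,0,0],[0,0,-0.116,0,0,0]])

```text
time: 25.5
tool_pos: [0.5862, 0.1394, 0.1599]
ee_rot: [-3.141, -0.01, 0.085]
wrist_force: [0.8, 0.4, -3.7]
width: 0.017
finger_force: 30.0
```

Run:
```python
from h import *
for i in range(4):snapshot("top")
print(weigh(8),get_obs()["tool_pos"],get_obs()["width"]); look()
```

```text
(array([ 0.32459901,  0.02208732, -4.78539627]), array([0.1072447 , 0.17193661, 0.23199056])) [0.58323628 0.13912321 0.15427843] 0.0169774592439276
26.1 [0.5832 0.1391 0.1543]
135 [0.5294 0.3641 0.0878]
117 [0.4068 0.3542 0.0883]
```

>>> carry_out(commands=[[-0.006,0.03,0,0,0,0],[-0.014,0.075,0,0,0,0],[-0.022,0.12,0,0,0,0],[-0.03,0.165,0,0,0,0],[-0.037,0.205,0,0,0,0]])

```text
time: 26.65
tool_pos: [0.5635, -0.0703, 0.1551]
ee_rot: [3.141, -0.001, 0.084]
wrist_force: [0.3, -0.3, -4.8]
width: 0.0171
finger_force: 30.0
```

>>> carry_out(commands=[[-0.003,0.025,0,0,0,0],[-0.003,0.025,0,0,0,0],[-0.003,0.025,0.02,0,0,0],[-0.003,0.025,0.045,0,0,0],[-0.003,0.025,0.07,0,0,0]])

```text
time: 27.15
tool_pos: [0.5635, -0.0928, 0.0847]
ee_rot: [3.142, -0.002, 0.085]
wrist_force: [0.1, -0.0, -4.5]
width: 0.017
finger_force: 30.0
```

>>> carry_out(commands=[[0,0,0.015,0,0,0],[0,0,0.028,0,0,0],[0,0,0.036,0,0,0],[0,0,0.041,0,0,0],[0,0,0.041,0,0,0]])

```text
time: 27.65
tool_pos: [0.5639, -0.0934, 0.0447]
ee_rot: [3.141, -0.002, 0.085]
wrist_force: [-0.5, 0.2, -3.8]
width: 0.017
finger_force: 30.0
```

>>> carry_out(commands=[[0,0,0.001,0,0,0],[0,0,0.001,0,0,0],[0,0,0.001,0,0,0],[0,0,0.001,0,0,0],[0,0,-0.04,0,0,0]], jaw=0.35)

```text
time: 28.15
tool_pos: [0.5584, -0.0923, 0.0779]
ee_rot: [-3.137, 0.013, 0.085]
wrist_force: [0.7, 0.4, -0.4]
width: 0.0328
finger_force: 0.0
```

```bash
python3 -c "from h import *;look()"
```

```text
28.15 [ 0.5584 -0.0923  0.0779]
93 [0.6035 0.0585 0.0853]
127 [0.5291 0.3644 0.0879]
40 [ 0.4521 -0.1203  0.067 ]
119 [0.4067 0.3546 0.0886]
```

>>> carry_out(commands=[[0,0,-0.025,0,0,0],[0.014,-0.037,-0.025,0,0,0],[0.028,-0.074,-0.025,0,0,0],[0.042,-0.111,-0.025,0,0,0],[0.055,-0.147,-0.025,0,0,0]], jaw=0.45)

```text
time: 28.7
tool_pos: [0.6063, 0.0591, 0.1096]
ee_rot: [3.141, -0.002, 0.084]
wrist_force: [1.0, 0.2, 0.0]
width: 0.0422
finger_force: 0.0
```

>>> carry_out(commands=[[0,0,0.01,0,0,0],[0,0,0.035,0,0,0],[0,0,0.057,0,0,0],[0,0,0.068,0,0,0],[0,0,0.072,0,0,0]])

```text
time: 29.2
tool_pos: [0.6044, 0.057, 0.0351]
ee_rot: [3.141, 0.003, 0.084]
wrist_force: [-0.4, 0.9, -0.4]
width: 0.0426
finger_force: 0.0
```

>>> carry_out(commands=[[0,0,0,0,0,0],[0,0,0,0,0,0],[0,0,0,0,0,0],[0,0,0,0,0,0],[0,0,-0.002,0,0,0]], jaw=0)

```text
time: 29.7
tool_pos: [0.6052, 0.0578, 0.0384]
ee_rot: [3.142, 0.0, 0.085]
wrist_force: [0.1, -0.1, -5.3]
width: 0.0169
finger_force: 30.0
```

>>> carry_out(commands=[[0,0,-0.02,0,0,0],[0,0,-0.05,0,0,0],[0,0,-0.085,0,0,0],[0,0,-0.116,0,0,0],[0,0,-0.116,0,0,0]])

```text
time: 30.2
tool_pos: [0.608, 0.0577, 0.1596]
ee_rot: [3.141, -0.009, 0.085]
wrist_force: [1.9, -0.0, -4.4]
width: 0.0173
finger_force: 30.0
```

Run:
```python
from h import *
for i in range(4):snapshot("top")
print(weigh(8),get_obs()["tool_pos"],get_obs()["width"]); look()
```

```text
(array([-0.20183147, -0.16120495, -6.09751299]), array([0.09879771, 0.13439143, 0.18207696])) [0.60523852 0.05771117 0.15431778] 0.017519831358660195
30.8 [0.6052 0.0577 0.1543]
119 [0.5292 0.3641 0.0883]
122 [0.4068 0.3548 0.0884]
```

>>> carry_out(commands=[[-0.015,0.026,0,0,0,0],[-0.038,0.066,0,0,0,0],[-0.061,0.106,0,0,0,0],[-0.084,0.146,0,0,0,0],[-0.105,0.182,0,0,0,0]])

```text
time: 31.35
tool_pos: [0.5152, -0.1343, 0.1552]
ee_rot: [3.141, -0.001, 0.085]
wrist_force: [0.3, 0.4, -5.6]
width: 0.0166
finger_force: 29.9
```

>>> carry_out(commands=[[-0.012,0.021,0,0,0,0],[-0.012,0.021,0,0,0,0],[-0.012,0.021,0.02,0,0,0],[-0.012,0.021,0.045,0,0,0],[-0.012,0.021,0.07,0,0,0]])

```text
time: 31.85
tool_pos: [0.5067, -0.154, 0.0848]
ee_rot: [3.141, -0.002, 0.085]
wrist_force: [-0.4, -0.7, -5.9]
width: 0.0172
finger_force: 30.0
```

>>> carry_out(commands=[[0,0,0.015,0,0,0],[0,0,0.028,0,0,0],[0,0,0.036,0,0,0],[0,0,0.041,0,0,0],[0,0,0.041,0,0,0]])

```text
time: 32.35
tool_pos: [0.5069, -0.1547, 0.0448]
ee_rot: [3.141, -0.002, 0.085]
wrist_force: [0.4, 0.8, -6.0]
width: 0.0168
finger_force: 30.0
```

>>> carry_out(commands=[[0,0,0.001,0,0,0],[0,0,0.001,0,0,0],[0,0,0.001,0,0,0],[0,0,0.001,0,0,0],[0,0,-0.04,0,0,0]], jaw=0.35)

```text
time: 32.85
tool_pos: [0.5016, -0.1527, 0.0783]
ee_rot: [-3.136, 0.011, 0.085]
wrist_force: [0.6, 0.1, -1.0]
width: 0.0329
finger_force: 0.0
```

>>> carry_out(commands=[[0,0,-0.045,0,0,0],[0,-0.04,-0.07,0,0,0],[0,-0.085,-0.07,0,0,0],[0,-0.13,-0.07,0,0,0],[0,-0.175,-0.07,0,0,0]])

```text
time: 33.35
tool_pos: [0.4913, 0.0212, 0.1548]
ee_rot: [3.141, -0.002, 0.084]
wrist_force: [0.5, 0.5, -0.4]
width: 0.0325
finger_force: 0.0
```

Run:
```python
from h import *
look(); s=snap("top");t=snap("scene");print(door(s),door(t))
cv2.imwrite("pics/t3.png",s["img"][100:380,100:600,::-1]);cv2.imwrite("pics/s3.png",t["img"][120:350,60:540,::-1])
for x in tins(t,roi=(.3,.69,-.3,.5)):print(x)
```

```text
33.35 [0.4913 0.0212 0.1548]
119 [0.5289 0.3645 0.0882]
118 [0.4068 0.3546 0.0889]
(np.int64(375), array([ 0.51330688, -0.27280969,  0.12803991])) (np.int64(284), array([ 0.51945338, -0.27513689,  0.12973307]))
(np.int32(332), array([0.4097, 0.3535, 0.0686]), [447, 154, 27, 23])
(np.int32(2083), array([ 0.4065, -0.1054,  0.0852]), [175, 174, 101, 83])
(np.int32(353), array([0.5313, 0.3624, 0.0684]), [471, 196, 29, 25])
(np.int32(523), array([ 0.5088, -0.1544,  0.0688]), [192, 223, 31, 25])
(np.int32(493), array([ 0.5627, -0.0937,  0.0699]), [228, 242, 32, 23])
(np.int32(1512), array([ 0.6103, -0.1719,  0.0791]), [122, 259, 156, 41])
(np.int32(496), array([0.6662, 0.206 , 0.083 ]), [402, 266, 47, 22])
```

View pics/t3.png

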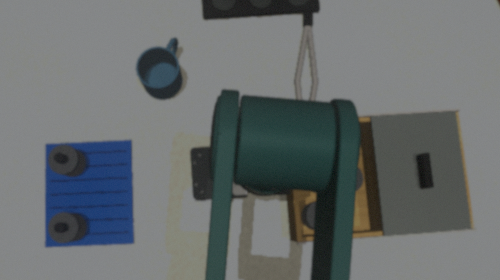

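View pics/s3.png

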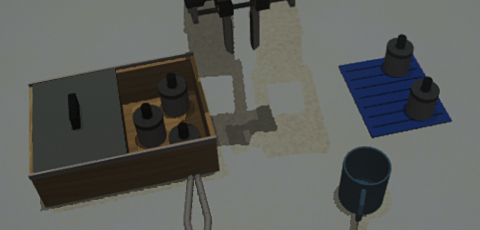

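The top and scene views show two tins on the trivet, at full-image (167,260) and (167,327), and three upright in the compartment. The door is open with its grip at (524,270), and the mug and tongs haven't moved. Next I'll shut the door by pushing its bar from the -y side with the fingers closed.

>>> carry_out(commands=[[0,0.045,0,0,0,0],[0,0.09,0,0,0,0],[0,0.135,0,0,0,0],[0,0.18,0,0,0,0],[0,0.225,0,0,0,0]], jaw=0)

```text
time: 34.0
tool_pos: [0.5097, -0.2079, 0.154]
ee_rot: [3.141, -0.0, 0.083]
wrist_force: [0.2, -0.3, -0.3]
width: 0.0005
finger_force: 0.0
```

>>> carry_out(commands=[[0,0.045,0,0,0,0],[0,0.09,0,0,0,0],[0,0.11,0,0,0,0],[0,0.11,0.03,0,0,0],[0,0.11,0.06,0,0,0]])

```text
time: 34.5
tool_pos: [0.5193, -0.3177, 0.0941]
ee_rot: [3.139, -0.002, 0.081]
wrist_force: [0.9, 0.1, -0.3]
width: 0.0002
finger_force: 0.0
```

>>> carry_out(commands=[[0,0,0.01,0,0,0],[0,0,0.016,0,0,0],[0,0,0.016,0,0,0],[0,-0.008,0.016,0,0,0],[0,-0.014,0.016,0,0,0]])

```text
time: 35.0
tool_pos: [0.5192, -0.2998, 0.0797]
ee_rot: [3.14, -0.002, 0.085]
wrist_force: [0.4, 0.1, 0.4]
width: 0.0004
finger_force: 0.0
```

Run:
```python
from h import *
o=get_obs();print(o["tool_pos"],o["width"]);K=None
s=snap("top")
Q=plane(s,.129); a=np.radians(4.85); ax=np.array([-np.sin(a),np.cos(a)])
for nm,im in(("start",cv2.imread("pics/top0.png")),("now",s["img"][:,:,::-1])):
    m=(im.max(2)<45)
    y=(Q[...,:2]-[.5099,-.206])@ax; x=(Q[...,:2]-[.5099,-.206])@[ax[1],-ax[0]]
    for lo,hi in((-.15,0),(0,.15)):
        k=m&(abs(x)<.02)&(y>lo)&(y<hi)
        if k.sum()>20: print(nm,k.sum(),np.percentile(y[k],[3,50,97]).round(4))
print(door(s),door(snap("scene")))
```

```text
[ 0.51924363 -0.29981563  0.07967327] 0.0003781196416096157
start 265 [0.0684 0.0773 0.0861]
now 1630 [-0.1353 -0.0731 -0.015 ]
now 469 [0.0203 0.0386 0.1002]
(np.int64(25), array([ 0.48623561, -0.27570651,  0.12761857])) (np.int64(401), array([ 0.52519295, -0.27842632,  0.12950048]))
```

Run:
```python
from h import *
s=snap("top")
a=np.radians(4.85); ax=np.array([-np.sin(a),np.cos(a)])
im=np.full((480,640,3),255,np.uint8); im[100:380,100:600]=cv2.imread("pics/t3.png")
Q=plane(s,.129);d=Q[...,:2]-[.5099,-.206];y=d@ax;x=d@[ax[1],-ax[0]]
for nm,I in(("start",cv2.imread("pics/top0.png")),("open",im)):
    for th in(35,45):
        k=(I.max(2)<th)&(abs(x)<.02)&((y>.04) if nm=="start" else (y<-.04))&(abs(y)<.13)
        print(nm,th,k.sum(),np.percentile(y[k],[3,50,97]).round(4))
# joint offset sanity: panel +y edge in scene now
```

```text
start 35 237 [0.0696 0.0776 0.0854]
start 45 265 [0.0684 0.0773 0.0861]
open 35 259 [-0.0731 -0.0635 -0.0543]
open 45 298 [-0.0744 -0.0639 -0.0534]
```

>>> carry_out(commands=[[0,-0.006,0,0,0,0],[0,-0.02,0,0,0,0],[0,-0.036,0,0,0,0],[0,-0.053,0,0,0,0],[0,-0.07,0,0,0,0]])

```text
time: 35.65
tool_pos: [0.5127, -0.2289, 0.0785]
ee_rot: [3.14, -0.001, 0.085]
wrist_force: [1.9, -2.9, 2.6]
width: 0.0004
finger_force: 1.7
```

>>> carry_out(commands=[[0,-0.017,0,0,0,0],[0,-0.034,0,0,0,0],[0,-0.05,0,0,0,0],[0,-0.062,0,0,0,0],[0,-0.07,0,0,0,0]])

```text
time: 36.15
tool_pos: [0.5061, -0.1588, 0.0775]
ee_rot: [-3.141, 0.001, 0.086]
wrist_force: [1.0, -2.6, 1.2]
width: 0.0005
finger_force: 1.3
```

>>> carry_out(commands=[[0,-0.003,0,0,0,0],[0,-0.006,0,0,0,0],[0,-0.009,0,0,0,0],[0,-0.012,0,0,0,0],[0,-0.014,0,0,0,0]])

```text
time: 36.65
tool_pos: [0.505, -0.1465, 0.0774]
ee_rot: [-3.141, 0.001, 0.084]
wrist_force: [-0.8, -2.4, 1.0]
width: 0.0003
finger_force: 1.1
```

>>> carry_out(commands=[[0,-0.001,0,0,0,0],[0,-0.002,0,0,0,0],[0,-0.003,0,0,0,0],[0,-0.004,0,0,0,0],[0,-0.005,0,0,0,0]])

```text
time: 37.15
tool_pos: [0.505, -0.1465, 0.0776]
ee_rot: [3.132, 0.0, 0.083]
wrist_force: [1.2, -14.5, -2.9]
width: 0.0004
finger_force: 7.2
```

>>> carry_out(commands=[[0,-0.001,0,0,0,0],[0,-0.002,0,0,0,0],[0,-0.003,0,0,0,0],[0,-0.004,0,0,0,0],[0,-0.005,0,0,0,0]])

```text
time: 37.65
tool_pos: [0.505, -0.1468, 0.0777]
ee_rot: [3.122, -0.0, 0.081]
wrist_force: [2.1, -25.1, -5.8]
width: 0.0003
finger_force: 12.7
```

>>> carry_out(commands=[[0,0.012,0,0,0,0],[0,0.03,0,0,0,0],[0,0.03,-0.03,0,0,0],[0,0.03,-0.07,0,0,0],[0,0.03,-0.11,0,0,0]])

```text
time: 38.15
tool_pos: [0.5061, -0.165, 0.1877]
ee_rot: [-3.137, 0.003, 0.085]
wrist_force: [0.7, -0.1, 0.3]
width: 0.0005
finger_force: 0.0
```

>>> carry_out(commands=[[-0.02,0.04,0,0,0,0],[-0.04,0.08,0,0,0,0],[-0.06,0.12,0,0,0,0],[-0.08,0.16,0,0,0,0],[-0.1,0.2,0,0,0,0]])

```text
time: 38.65
tool_pos: [0.4238, -0.3742, 0.1873]
ee_rot: [-3.138, -0.001, 0.086]
wrist_force: [0.5, 0.0, -0.6]
width: 0.0005
finger_force: 0.0
```

Run:
```python
from h import *
look(); s=snap("top");t=snap("scene")
a=np.radians(4.85); ax=np.array([-np.sin(a),np.cos(a)])
Q=plane(s,.129);d=Q[...,:2]-[.5099,-.206];y=d@ax;x=d@[ax[1],-ax[0]]
for I in(cv2.imread("pics/top0.png"),s["img"]):
    k=(I.max(2)<40)&(abs(x)<.02)&(y>.04)&(y<.12); print(k.sum(),np.percentile(y[k],[3,50,97]).round(4))
cv2.imwrite("pics/s4.png",t["img"][120:350,60:540,::-1])
```

```text
38.65 [ 0.4238 -0.3742  0.1873]
124 [0.5292 0.3644 0.0885]
119 [0.4068 0.3548 0.0888]
248 [0.0693 0.0775 0.0857]
250 [0.0751 0.0835 0.092 ]
```

View pics/s4.png

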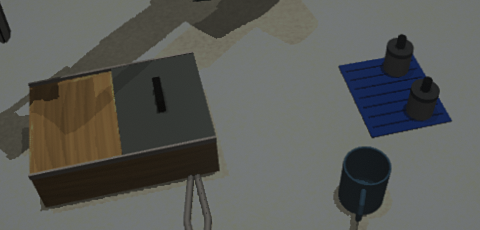

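The scene view shows the door shut with its bar at full-image (219,214), and two tins upright on the trivet. The door is now 6 mm further in than at the start, so it began slightly open. That accounts for the 145 mm of travel I measured to its open stop.

```bash
python3 -c "from bench import *;print(close_job())"
```

```text
the job is handed in; nothing more can be done
None
```

I handed the job in, with no verdict returned: the door was opened to its stop and is now fully shut, the three heavy tins (about 415, 500 and 635 g) are in the compartment, the two light ones (about 145 and 245 g) stand on the trivet, and the tongs and mug were left alone.

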